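Heft two part cartons and sort full from empty

ROBOT

A 6-joint arm with a two-finger parallel gripper is mounted at the origin on the work surface. World frame = base frame: x ahead of the robot, y to its left, z up, the work surface at z = 0. Lengths are in m, angles in rad, forces in N, time in s.
With the tool pointing down it reaches from about 0.35 to 0.775 m from the base axis. Payload 5.5 kg.
Tool frame: the origin (TCP) lies midway between the tips of the shut fingers; the grasp point (between the pads) lies behind it (env.grip_point_offset is the z of the grasp point in the tool frame, in m); z points along the fingers, y is the direction in which the jaws open and shut (so a half turn about z gives the same grasp; the last joint's range is limited). The gripper opens to 85 mm and grips with 20 to 120 N. Pads are 22 mm wide; open, the fingers measure 114 mm over their backs; the gripper's body (76 mm by 85 mm) begins 54 mm behind the grasp point. The pads swing forward as they close: fully open they stand 13 mm farther back than shut.
Start: joints at [-1.38, 0.313, 0.046, 1.304, 0, 1.431], TCP at [0.187, -0.544, 0.231] pointing down, gripper open.
Joint ranges: [-2.76, 2.76], [-0.86, 1.69], [-1.03, 1.26], [-2.2, 2.34], [-1.47, 1.5], [-3.14, 3.14]. Speed limits (rad/s): [2.57, 2.57, 3.14, 3.14, 3.14, 3.14].

INTERFACE

Orientations are given as a unit quaternion [w, x, y, z].
In Python, from workcell import env, viewer gives the robot as it stands. The module is installed in compiled form; this text tells all that it offers.
- The arm moves only by the shell command python3 -m inch 'ROWS' [OPENING] [FORCE]. ROWS is JSON, a list of rows, each a list of 2 entries, a list of its own where there are three numbers: the shift along the tool's x, y, z in m, then the turn about the tool's z in degrees. In form: [[[tx, ty, tz], spin], ...]. A call has 1 to 5 rows; each row is the pose to reach, as a shift and turn from the pose measured when the call began, along the tool's axes at that moment; what a row does not reach only later rows make up. A row lasts 1/12 s, in which the tool goes at most 41.7 mm and 7.16 degrees, less where a joint would pass 70% of its speed; a pose out of reach is approached as far as the arm can. A call with a gripper value outside its range is refused whole. OPENING is the closure, from 0 (fully open) to 1 (shut), set as the call begins (- or left out, the last holds). The fingers move at their own pace and stop on an object; FORCE is the grip in N (left out, the last holds). Time passes only in rows, so rows that repeat a pose let the fingers close. It gives the time, the measured TCP pose, the force and the opening at its end, in the units of the state.
- env.get_state(): the state, without advancing time (a new reading comes with each control period).
- viewer.read_camera(name): name is "scene" or "top" or "wrist"; returns a dict with "image" (400x640x3 uint8, red, green, blue), "depth" (400x640 float32, m along the optical axis (not along the pixel's ray), 0 where there is no reading), "vertical_fov" (degrees; the focal length in pixels is half the picture's height over the tangent of half this angle, whatever the lens; pixels are square), "cx", "cy" (the principal point, pixels), "R" (3x3) and "t" (3): a world point X has camera coordinates R X + t; the wrist camera has in their place "T_tool_cam" (4x4, takes a point from camera to tool coordinates, whose origin is the TCP and whose axes are the flange's). Camera axes: x right, y down, z forward; pixel columns grow to the right and rows downward; lengths in m; the calibration is good to about 2 mm. A picture is of the moment at which its call begins: read the wrist's pose just before it.
- env.hand_in(): hands the job in, once; it reports no verdict.
The state is a dict: "clock": time; "joint_pos": joint angles; "qvel": joint speeds; "tau": joint torques, N m; "tcp_pos": TCP position; "orientation": TCP orientation; "wrist_force": force on the tool from outside, world axes, zero at the start; "ft_torque": the same for the moment, N m; "finger_gap": finger opening in m.
Only numpy, scipy, OpenCV 4.12 (cv2) and the standard library are available. Lean on these libraries where they do the work, as an engineer would, in place of code of your own. Each camera call takes 0.05 s, during which the arm holds its last target. There are 200 camera calls.

TASK

One of the two identical cartons on the work mat still has a computer part in it, the other is empty. First tip the left carton and then the right one: raise one end about a finger's breadth (the lifting bail at its near end serves for this) while the other end stays on the mat, and hold it there a moment to feel the weight. Then set the full carton down gently and flat in the low grey plastic tray and the empty one in the taller open cardboard box, each standing on its underside; don't drop, press or tip them far, and leave everything else where it is.

Things in the scene. Friction and masses are not known exactly. Their poses are not given: they have to be found in the camera images.
- carton_left: closed cardboard carton, 150 (its x) x 56 (its y) x 60 mm high, on the mat; origin at the centre of its underside; -x end towards the robot. Empty it weighs 0.18 kg, with the part 0.57 to 0.85 kg, centred; one of the two is full, which cannot be seen. To carry it level pinch it across its 56 mm width. This is the one on the robot's left (+y).
- carton_right: closed cardboard carton, 150 (its x) x 56 (its y) x 60 mm high, on the mat; origin at the centre of its underside; -x end towards the robot. Empty it weighs 0.18 kg, with the part 0.57 to 0.85 kg, centred; one of the two is full, which cannot be seen. To carry it level pinch it across its 56 mm width. This is the one on the robot's right (-y).
- bail_left (a point): centre of the bail's grip bar: 9 mm thick (pinch it thus, along the carton's x), 50 mm long (along y; wire legs 22 mm either side of the middle), 12 mm high. The bail stands at the carton's -x end, turns freely about y on a hinge 65 mm from the carton's middle and 4 mm above its top, bar centre 28 mm from the hinge; starts up to 0.2 rad off upright. On the left carton
- bail_right (a point): centre of the bail's grip bar: 9 mm thick (pinch it thus, along the carton's x), 50 mm long (along y; wire legs 22 mm either side of the middle), 12 mm high. The bail stands at the carton's -x end, turns freely about y on a hinge 65 mm from the carton's middle and 4 mm above its top, bar centre 28 mm from the hinge; starts up to 0.2 rad off upright. On the right carton
- tray: low open tray of grey plastic, fixed, for the full carton: 220 (its x) x 180 (its y) mm outside, 30 mm high, walls and floor 4 mm; origin at the centre of its underside, on the desk
- bin: open cardboard box, fixed, for the empty carton: 220 (its x) x 180 (its y) mm outside, 65 mm high, walls and floor 5 mm; origin at the centre of its underside, on the desk. It and the tray may stand on either side
- mat: thin flat grey work mat fixed on the desk, 390 (its x) x 460 (its y) x 3 mm, on which both cartons stand; origin at the centre of its underside, so its top is 3 mm above the desk
- mouse: black computer mouse, 105 x 60 x 32 mm, at the near edge of the mat, between the cartons, a bystander, loose; origin at the centre of its underside
- drive: bare hard drive, 147 x 102 x 26 mm, behind the cartons, a bystander, loose; origin at the centre of its underside
- screwdriver: screwdriver 200 mm long lying behind the cartons, handle 25 mm thick, a bystander, loose; its x axis lies along it
- jar: small jar of screws, 44 mm across, 55 mm high, behind the cartons, a bystander, loose; origin at the centre of its underside
- meter: multimeter lying flat, 140 x 75 x 45 mm, a bystander, loose; origin at the centre of its underside
- chipbox: small red box, 75 x 75 x 52 mm, a bystander, loose; origin at the centre of its underside
Things that resemble listed ones, but are neither listed nor needed, are in the scene too. Leave any green, pink or yellow look-alike of the carton_right alone.

How it is judged:
By the outcome, as a careful person would: the job done as asked, in the order asked, and still so for the second after the job is handed in, with the robot touching nothing.
It also fails if it takes over 72 s, if anything falls off the work surface, if the arm or the gripper's body presses on something with over 40 N, if the wrist force passes 120 N, or if a joint passes its speed limit or range.

## Working session

There is one attempt and no reset: what is moved stays moved. The work goes in short steps, Python scripts to look and compute and a shell command to move; the robot and the scene stay as the last step left them, time stands still between calls to the robot, and variables do not carry over. Pictures are saved under pics/ and viewed, on a budget of 10 in all, crops included, one or two more only if the job needs it, and the job is handed in when it is done.

```bash
mkdir -p pics; cat > h.py <<'E'
import numpy as np, cv2
from workcell import env, viewer
from scipy.spatial.transform import Rotation as Rn
def cam(n):
    s=env.get_state(); c=viewer.read_camera(n); h,w=c["image"].shape[:2]
    f=h/2/np.tan(np.radians(c["vertical_fov"])/2)
    if n=="wrist":
        q=s["orientation"]; T=np.eye(4); T[:3,:3]=Rn.from_quat([q[1],q[2],q[3],q[0]]).as_matrix(); T[:3,3]=s["tcp_pos"]
        M=T@np.array(c["T_tool_cam"]); R=M[:3,:3]; o=M[:3,3]
    else:
        R=np.array(c["R"]).T; o=-R@np.array(c["t"])
    return dict(im=c["image"],d=c["depth"],f=f,cx=c["cx"],cy=c["cy"],R=R,o=o)
def ray(c,u,v):
    return c["R"]@np.array([(u-c["cx"])/c["f"],(v-c["cy"])/c["f"],1.])
def onz(c,u,v,z):
    r=ray(c,u,v); return c["o"]+r*(z-c["o"][2])/r[2]
def cloud(c):
    v,u=np.mgrid[0:400,0:640]; d=c["d"]
    p=np.stack([(u-c["cx"])/c["f"]*d,(v-c["cy"])/c["f"]*d,d],-1)
    P=p@c["R"].T+c["o"]; P[d<=0]=np.nan; return P
def proj(c,X):
    q=c["R"].T@(np.array(X)-c["o"]); return q[0]/q[2]*c["f"]+c["cx"],q[1]/q[2]*c["f"]+c["cy"]
def save(n,im): cv2.imwrite("pics/"+n+".png",cv2.cvtColor(im,cv2.COLOR_RGB2BGR))
E
python3 - <<'E'
from h import *
import pickle
for n in("top","scene"):
    c=cam(n); save(n,c["im"]); pickle.dump(c,open(n+".pkl","wb")); print(n,c["o"],c["R"][:,2],c["f"],(c["d"]>0).mean())
print(env.get_state(), env.grip_point_offset)
E
```

```text
top [ 0.3315369  -0.06532359  1.48611605] [ 0.1217418  -0.01127823 -0.99249773] 401.8238124847725 0.99597265625
scene [ 1.23193769 -0.45060427  0.82404982] [-0.67071919  0.34506825 -0.65655439] 374.5205538769788 0.996125
{'clock': 0.1, 'joint_pos': array([-1.37962481e+00,  3.13937155e-01,  4.50591635e-02,  1.30357294e+00,
       -9.12853446e-06,  1.43119218e+00]), 'qvel': array([-0.00128362, -0.00161159,  0.00432687, -0.00040602, -0.00153786,
       -0.00051766]), 'tau': array([ 1.48762945e-03, -4.81727171e+01,  2.99243027e+01,  1.28375326e-02,
       -2.14863908e-04, -7.16384989e-06]), 'tcp_pos': array([ 0.18664437, -0.54337833,  0.23047761]), 'orientation': array([-8.26908588e-04,  9.86354241e-01,  1.64634832e-01, -2.58912617e-05]), 'wrist_force': array([0.71405708, 0.36049823, 0.28852799]), 'ft_torque': array([-0.0548771 ,  0.01204026,  0.01306692]), 'finger_gap': 0.08549893596940071} -0.0187
```

View pics/top.png

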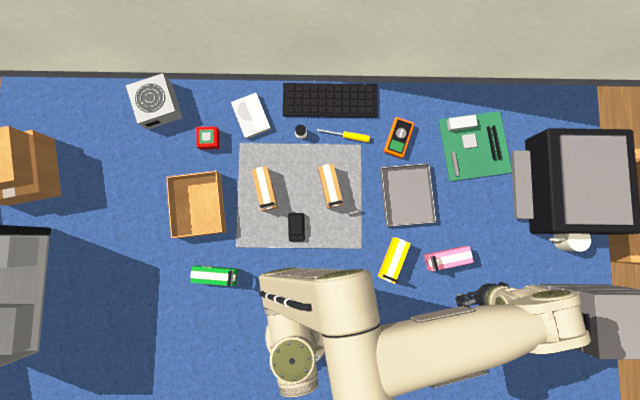

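View pics/scene.png

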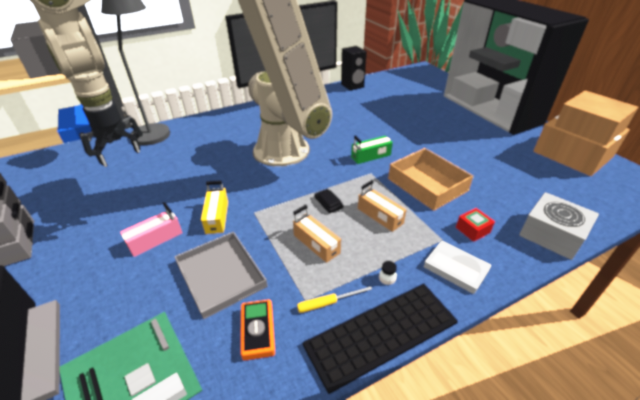

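Top view: the left carton is at (264,187), the right at (330,185), both orange-brown with a white stripe. The bin is at (196,205), the tray at (409,195) and the mouse at (296,227). Things that could be taken for a carton: green (213,276), yellow (395,260), pink (449,259), all off the mat. I choose the two brown ones on the mat.

```bash
python3 - <<'E'
from h import *
import pickle
C={n:pickle.load(open(n+".pkl","rb")) for n in("top","scene")}
t=C["top"]
for nm,(u,v) in dict(L=(264,187),R=(330,185),bin=(196,205),tray=(409,195),mouse=(296,227)).items(): print(nm,onz(t,u,v,.03).round(3))
PL=onz(t,264,187,.06);PR=onz(t,330,185,.06)
for n,c in C.items():
    P=cloud(c); z=P[...,2]
    zd=z[(np.abs(P[...,0]-PL[0])<.25)&(np.abs(P[...,1]-(PL[1]+PR[1])/2)<.4)]
    print(n,"floor z",np.round(np.nanpercentile(zd,[5,20,40]),4))
    for nm,Q in(("L",PL),("R",PR)):
        near=(np.hypot(P[...,0]-Q[0],P[...,1]-Q[1])<.12)
        m=near&(z>.05)&(z<.075)
        if n=='top':
            hsv=cv2.cvtColor(c["im"],cv2.COLOR_RGB2HSV)
        pts=P[m]; r=cv2.minAreaRect(pts[:,:2].astype(np.float32)*1000)
        print(n,nm,m.sum(),"ztop",np.median(pts[:,2]).round(4),"rect",np.round(r[0],1),np.round(r[1],1),round(r[2],1),"pix",np.argwhere(m).mean(0).round(0))
        b=near&(z>.08)&(z<.13); 
        if b.sum(): print("  bail",b.sum(),P[b].mean(0).round(4),P[b].min(0).round(3),P[b].max(0).round(3))
    for nm,(u,v),lo,hi in(("bin",(196,205),.055,.075),("tray",(409,195),.022,.04)):
        Q=onz(t,u,v,.03); near=np.hypot(P[...,0]-Q[0],P[...,1]-Q[1])<.17
        pts=P[near&(z>lo)&(z<hi)]
        pts=pts[(np.abs(pts[:,1]-Q[1])<.13)]
        r=cv2.minAreaRect(pts[:,:2].astype(np.float32)*1000); print(n,nm,len(pts),np.median(pts[:,2]).round(4),np.percentile(pts[:,2],95).round(4),np.round(r[0],1),np.round(r[1],1),round(r[2],1),"floor",np.nanmedian(z[np.hypot(P[...,0]-Q[0],P[...,1]-Q[1])<.04]).round(4))
im=cv2.resize(t["im"][130:260,155:450],None,fx=2.7,fy=2.7,interpolation=cv2.INTER_CUBIC); save("crop",im)
E
```

```text
L [0.527 0.128 0.03 ]
R [ 0.537 -0.113  0.03 ]
bin [0.458 0.372 0.03 ]
tray [ 0.504 -0.403  0.03 ]
mouse [0.383 0.008 0.03 ]
top floor z [-0.005  -0.0018  0.0006]
top L 627 ztop 0.0617 rect [519.1 124.9] [150.8  56.4] 14.5 pix [187. 264.]
  bail 42 [0.4568 0.1083 0.099 ] [0.448 0.086 0.085] [0.466 0.131 0.105]
top R 620 ztop 0.0624 rect [ 532.2 -113. ] [150.7  56.4] 14.0 pix [184. 330.]
  bail 40 [ 0.4642 -0.1311  0.0986] [ 0.454 -0.153  0.09 ] [ 0.473 -0.108  0.107]
top bin 388 0.0626 0.0681 [459.6 370.7] [220.9 182.4] 7.7 floor 0.0041
top tray 350 0.0283 0.0347 [ 512.9 -398.9] [320.  182.5] 5.6 floor 0.0029
scene floor z [-0.0027  0.0006  0.0026]
scene L 723 ztop 0.0636 rect [522.8 127.2] [153.7  59.9] 14.4 pix [203. 382.]
  bail 62 [0.4629 0.1095 0.097 ] [0.449 0.086 0.081] [0.473 0.137 0.106]
scene R 860 ztop 0.0636 rect [ 536.7 -110.6] [151.6  59.9] 14.3 pix [232. 317.]
  bail 83 [ 0.4702 -0.1292  0.096 ] [ 0.458 -0.152  0.081] [ 0.478 -0.103  0.104]
scene bin 580 0.0624 0.0674 [462.8 372.3] [223.2 186. ] 7.1 floor 0.0064
scene tray 740 0.029 0.0341 [ 505.6 -397.6] [335.5 180.3] 5.4 floor 0.0042
```

View pics/crop.png

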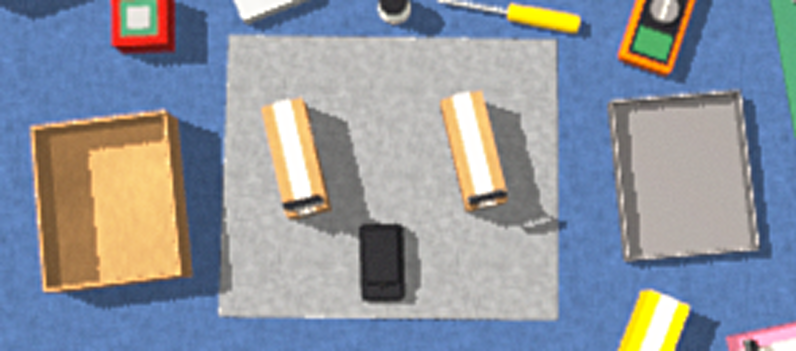

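The crop confirms the choice: two brown cartons on the mat, their bails at (307,205) and (487,197) in the crop, both yawed about +14°. The tray is on the right and the bin on the left. Next I move above the left bail and measure it from the wrist.

```bash
cat > go.py <<'E'
# usage: go.py x y z heading_of_tool_x_deg [x y z heading ...]: shift (tool axes) and spin from present pose
import sys; from h import *
s=env.get_state(); q=s["orientation"]; R=Rn.from_quat([q[1],q[2],q[3],q[0]]).as_matrix(); p=s["tcp_pos"]
h=np.degrees(np.arctan2(R[1,0],R[0,0]))
print("t",round(s["clock"],2),"tcp",p.round(4),"head",h.round(2),"tilt",R[:,2].round(3),"gap",round(s["finger_gap"],4),"F",s["wrist_force"].round(2),"M",s["ft_torque"].round(3),"q",s["joint_pos"].round(2))
a=list(map(float,sys.argv[1:]))
for i in range(0,len(a),4):
    print("shift",(R.T@(np.array(a[i:i+3])-p)).round(4),"spin",round((h-a[i+3]+180)%360-180,2))
E
python3 -m inch '[[[0.172,-0.096,-0.01],0],[[0.172,-0.096,-0.01],0],[[0.172,-0.096,-0.01],0],[[0.172,-0.096,-0.01],0],[[0.172,-0.096,-0.01],0]]'
python3 -m inch '[[[0.172,-0.096,-0.01],0],[[0.172,-0.096,-0.01],0],[[0.172,-0.096,-0.01],0],[[0.172,-0.096,-0.01],0],[[0.172,-0.096,-0.01],0]]'
python3 go.py 0.45 0.11 0.25 104.4
```

```text
clock: 0.52
tcp_pos: [0.3193, -0.394, 0.2405]
orientation: [-0.002, 0.986, 0.165, 0.0]
wrist_force: [0.8, 0.2, 0.2]
finger_gap: 0.0849
clock: 0.93
tcp_pos: [0.452, -0.2447, 0.2508]
orientation: [-0.002, 0.986, 0.166, 0.0]
wrist_force: [0.2, -0.7, 0.3]
finger_gap: 0.0858
t 0.93 tcp [ 0.452  -0.2447  0.2508] head 19.06 tilt [-0.     0.004 -1.   ] gap 0.0858 F [ 0.21 -0.66  0.27] M [-0.08   0.005 -0.028] q [-0.65  0.19 -0.07  1.32  0.    2.15]
shift [ 0.114  -0.3359  0.0021] spin -85.34
```

```bash

python3 -m inch '[[[0.057,-0.168,0],0],[[0.057,-0.168,0],0],[[0.057,-0.168,0],0],[[0.057,-0.168,0],0],[[0.057,-0.168,0],0]]' >/dev/null
python3 -m inch '[[[0.057,-0.168,0],-7],[[0.057,-0.168,0],-14],[[0.057,-0.168,0],-21],[[0.057,-0.168,0],-28],[[0.057,-0.168,0],-35]]' >/dev/null
python3 -m inch '[[[0,0,0],-7],[[0,0,0],-14],[[0,0,0],-21],[[0,0,0],-28],[[0,0,0],-35]]' 0.4 >/dev/null
python3 -m inch '[[[0,0,0],-7],[[0,0,0],-14],[[0,0,0],-15.3],[[0,0,0],-15.3],[[0,0,0],-15.3]]'
python3 go.py 0.45 0.11 0.25 104.4
cat > bail.py <<'E'
import sys; from h import *
n=sys.argv[1]; x,y=map(float,sys.argv[2:4])
c=cam("wrist"); P=cloud(c); z=P[...,2]
near=np.hypot(P[...,0]-x,P[...,1]-y)<.15
print("cam",c["o"].round(3),"z lvls",np.nanpercentile(z[near],[5,25,50,75,95]).round(4))
m=near&(z>.05)&(z<.075); pts=P[m]
if m.sum()>50:
    r=cv2.minAreaRect(pts[:,:2].astype(np.float32)*1000); print("carton top",m.sum(),np.median(pts[:,2]).round(4),np.round(r[0],1),np.round(r[1],1),round(r[2],2))
b=near&(z>.08)&(z<.14)
if b.sum(): print("bail",b.sum(),P[b].mean(0).round(4),P[b].min(0).round(3),P[b].max(0).round(3),"uv",np.argwhere(b).mean(0).round(0))
t=b&(z>np.nanpercentile(z[b],97)-.006) if b.sum() else b
if t.sum(): r=cv2.minAreaRect(P[t][:,:2].astype(np.float32)*1000); print("bar top",P[t].mean(0).round(4),np.round(r[0],1),np.round(r[1],1),round(r[2],2))
save(n,c["im"])
E
python3 bail.py w1 0.458 0.11
```

```text
clock: 2.6
tcp_pos: [0.4463, 0.119, 0.2515]
orientation: [-0.004, 0.606, 0.795, 0.002]
wrist_force: [0.5, -0.2, 0.4]
finger_gap: 0.0513
t 2.6 tcp [0.4463 0.119  0.2515] head 105.39 tilt [-0.004  0.007 -1.   ] gap 0.0513 F [ 0.46 -0.23  0.43] M [-0.005  0.027  0.022] q [ 0.08  0.09 -0.18  1.3   0.01  1.38]
shift [-0.0097  0.0012  0.0014] spin 0.99
cam [0.429 0.184 0.395] z lvls [0.0023 0.0038 0.277  0.3283 0.3418]
carton top 6858 0.0636 [522.2 125.9] [150.9  56.7] 14.53
bail 499 [0.459  0.1116 0.1005] [0.45  0.086 0.081] [0.469 0.135 0.104] uv [199. 328.]
bar top [0.4593 0.111  0.1011] [459.6 110.1] [ 9.  49.9] 14.47
```

View pics/w1.png

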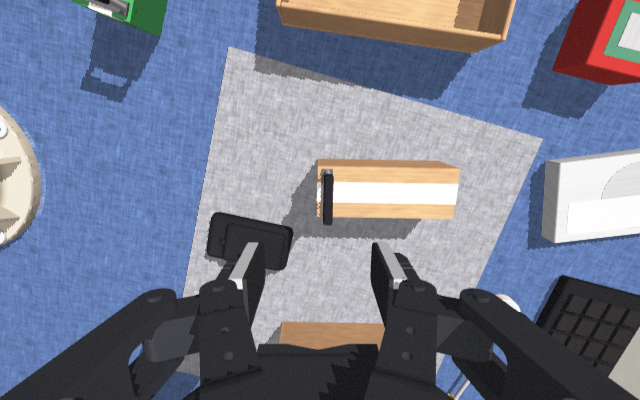

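The bar is at image (328,199), world (0.4596, 0.110), with its top at 0.101 and upright. The carton's top is at 0.0636. All three views agree within about 4 mm.

```bash
python3 go.py 0.4596 0.1103 0.15 104.47
```

```text
t 2.65 tcp [0.4463 0.119  0.2516] head 105.41 tilt [-0.004  0.007 -1.   ] gap 0.0513 F [ 0.07 -0.41 -0.57] M [ 0.031 -0.056  0.   ] q [ 0.08  0.09 -0.18  1.3   0.01  1.38]
shift [-0.0127  0.0106  0.1015] spin 0.94
```

```bash

python3 -m inch '[[[-0.0127,0.0106,0.03],0.9],[[-0.0127,0.0106,0.06],0.9],[[-0.0127,0.0106,0.09],0.9],[[-0.0127,0.0106,0.1015],0.9],[[-0.0127,0.0106,0.1015],0.9]]'
python3 go.py 0.4596 0.1103 0.079 104.47
```

```text
clock: 3.07
tcp_pos: [0.457, 0.1101, 0.1467]
orientation: [-0.006, 0.613, 0.79, -0.0]
wrist_force: [-0.9, 0.0, 0.5]
finger_gap: 0.0513
t 3.07 tcp [0.457  0.1101 0.1467] head 104.4 tilt [-0.01   0.007 -1.   ] gap 0.0513 F [-0.91  0.04  0.48] M [-0.01   0.003 -0.031] q [ 0.06  0.16 -0.36  1.05  0.01  1.38]
shift [-0.001   0.0031  0.0677] spin -0.07
```

```bash

python3 -m inch '[[[-0.0005,0.003,0.025],0],[[-0.001,0.003,0.045],0],[[-0.001,0.003,0.06],0],[[-0.001,0.003,0.066],0],[[-0.001,0.003,0.067],0]]'
python3 go.py 0.4596 0.1103 0.079 104.47; sleep 0.1
python3 -m inch '[[[0,0,0],0],[[0,0,0],0]]'; python3 go.py  0.4596 0.1103 0.079 104.47
```

```text
clock: 3.48
tcp_pos: [0.4592, 0.1103, 0.0795]
orientation: [-0.006, 0.613, 0.79, -0.001]
wrist_force: [-0.2, -0.2, -0.2]
finger_gap: 0.0511
t 3.48 tcp [0.4592 0.1103 0.0795] head 104.36 tilt [-0.011  0.007 -1.   ] gap 0.0511 F [-0.23 -0.21 -0.17] M [-0.01  -0.056  0.016] q [ 0.06  0.23 -0.46  0.89  0.01  1.38]
shift [-0.0001  0.0004  0.0005] spin -0.11
clock: 3.65
tcp_pos: [0.4603, 0.1104, 0.0808]
orientation: [-0.006, 0.613, 0.79, -0.0]
wrist_force: [-0.4, 0.1, 0.6]
finger_gap: 0.0515
t 3.65 tcp [0.4603 0.1104 0.0808] head 104.34 tilt [-0.009  0.007 -1.   ] gap 0.0515 F [-0.42  0.1   0.63] M [-0.01  -0.016 -0.061] q [ 0.06  0.23 -0.46  0.89  0.01  1.38]
shift [ 0.0001 -0.0007  0.0018] spin -0.13
```

```bash

python3 -m inch '[[[0,0,0],0],[[0,0,0],0],[[0,0,0],0],[[0,0,0],0],[[0,0,0],0]]' 1 30
python3 -m inch '[[[0,0,0],0],[[0,0,0],0],[[0,0,0],0],[[0,0,0],0],[[0,0,0],0]]'
python3 go.py  0.4596 0.1103 0.079 104.47
```

```text
clock: 4.07
tcp_pos: [0.46, 0.1102, 0.0816]
orientation: [-0.006, 0.613, 0.79, -0.0]
wrist_force: [-3.7, -0.9, 5.7]
finger_gap: 0.0083
clock: 4.48
tcp_pos: [0.4599, 0.1102, 0.0816]
orientation: [-0.006, 0.613, 0.79, -0.0]
wrist_force: [-1.6, -0.1, 2.8]
finger_gap: 0.0082
t 4.48 tcp [0.4599 0.1102 0.0816] head 104.34 tilt [-0.009  0.006 -1.   ] gap 0.0082 F [-1.62 -0.07  2.78] M [-0.055  0.246 -0.017] q [ 0.06  0.23 -0.46  0.89  0.01  1.38]
shift [ 0.0001 -0.0003  0.0026] spin -0.13
```

```bash

python3 -m inch '[[[0,0.0015,-0.003],0],[[0,0.003,-0.006],0],[[0,0.004,-0.008],0],[[0,0.004,-0.008],0],[[0,0.004,-0.008],0]]'
python3 -m inch '[[[0,0.001,-0.002],0],[[0,0.0025,-0.005],0],[[0,0.0045,-0.008],0],[[0,0.0045,-0.008],0],[[0,0.0045,-0.008],0]]'
python3 go.py  0.4596 0.1103 0.079 104.47
python3 bail.py w2 0.46 0.11
python3 -m inch '[[[0,0,0],0],[[0,0,0],0],[[0,0,0],0],[[0,0,0],0],[[0,0,0],0]]'
python3 go.py;python3 -m inch '[[[0,0,0],0],[[0,0,0],0],[[0,0,0],0],[[0,0,0],0],[[0,0,0],0]]'; python3 go.py
```

```text
clock: 4.9
tcp_pos: [0.4643, 0.1112, 0.0897]
orientation: [-0.005, 0.613, 0.79, -0.0]
wrist_force: [0.4, 0.4, -1.4]
finger_gap: 0.0081
clock: 5.32
tcp_pos: [0.4691, 0.1123, 0.098]
orientation: [-0.005, 0.613, 0.79, 0.0]
wrist_force: [-0.4, 0.9, -2.0]
finger_gap: 0.0081
t 5.32 tcp [0.4691 0.1123 0.098 ] head 104.35 tilt [-0.008  0.007 -1.   ] gap 0.0081 F [-0.42  0.88 -1.99] M [ 0.033 -0.147 -0.012] q [ 0.06  0.23 -0.41  0.94  0.01  1.38]
shift [ 0.0002 -0.0096  0.0191] spin -0.12
cam [0.454 0.178 0.242] z lvls [0.0018 0.0034 0.0267 0.156  0.1867]
carton top 16507 0.0688 [529.2 127.5] [153.6  57.2] 14.38
bail 5685 [0.4673 0.1194 0.1158] [0.446 0.088 0.08 ] [0.49  0.141 0.14 ] uv [261. 316.]
bar top [0.469  0.1168 0.1358] [468.8 118.1] [33.  32.8] 58.02
clock: 5.78
tcp_pos: [0.469, 0.1123, 0.0978]
orientation: [-0.005, 0.613, 0.79, 0.0]
wrist_force: [-0.5, 0.4, -1.3]
finger_gap: 0.0086
t 5.78 tcp [0.469  0.1123 0.0978] head 104.34 tilt [-0.008  0.007 -1.   ] gap 0.0086 F [-0.49  0.41 -1.33] M [-0.03  -0.057 -0.004] q [ 0.06  0.23 -0.41  0.94  0.01  1.38]
clock: 6.2
tcp_pos: [0.4689, 0.1123, 0.0978]
orientation: [-0.005, 0.613, 0.79, 0.0]
wrist_force: [0.0, 0.6, -1.2]
finger_gap: 0.0082
t 6.2 tcp [0.4689 0.1123 0.0978] head 104.34 tilt [-0.008  0.007 -1.   ] gap 0.0082 F [ 0.03  0.6  -1.18] M [ 0.044 -0.057  0.007] q [ 0.06  0.23 -0.41  0.94  0.01  1.38]
```

View pics/w2.png

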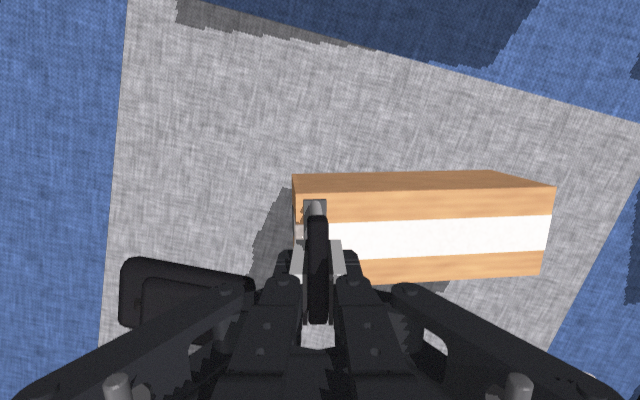

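The bar is held at (317,265), the near end is up about 17 mm and the far end is on the mat. The pull is about 1.2 N; an empty carton should give 0.95 N and a full one 3 to 4.5 N. So the left one looks empty, and I lower it.

```bash

python3 -m inch '[[[0,-0.0015,0.003],0],[[0,-0.003,0.006],0],[[0,-0.0045,0.008],0],[[0,-0.0045,0.008],0],[[0,-0.0045,0.008],0]]'
python3 -m inch '[[[0,-0.001,0.002],0],[[0,-0.0025,0.0045],0],[[0,-0.0043,0.0065],0],[[0,-0.0045,0.0075],0],[[0,-0.0045,0.0075],0]]'
python3 -m inch '[[[0,0,0],0],[[0,0,0],0]]'
python3 go.py  0.4599 0.1102 0.0816 104.47
```

```text
clock: 6.62
tcp_pos: [0.464, 0.1112, 0.0895]
orientation: [-0.006, 0.613, 0.79, -0.0]
wrist_force: [-0.3, 0.6, -0.7]
finger_gap: 0.0081
clock: 7.03
tcp_pos: [0.4592, 0.11, 0.0819]
orientation: [-0.006, 0.613, 0.79, -0.0]
wrist_force: [-1.0, -0.6, -0.8]
finger_gap: 0.0089
clock: 7.2
tcp_pos: [0.4592, 0.11, 0.0818]
orientation: [-0.006, 0.613, 0.79, -0.0]
wrist_force: [-0.2, -0.2, -0.7]
finger_gap: 0.0079
t 7.2 tcp [0.4592 0.11   0.0818] head 104.33 tilt [-0.01   0.006 -1.   ] gap 0.0079 F [-0.2  -0.2  -0.69] M [-0.011  0.062 -0.013] q [ 0.06  0.23 -0.46  0.9   0.01  1.38]
shift [-0.      0.0008  0.0002] spin -0.14
```

```bash

python3 -m inch '[[[0,0,0.0006],0],[[0,0,0.0006],0]]'
python3 -m inch '[[[0,0,0],0],[[0,0,0],0],[[0,0,0],0],[[0,0,0],0]]' 0.4
python3 -m inch '[[[0,0,-0.01],0],[[0,0,-0.035],0],[[0,0,-0.07],0],[[0,0,-0.1],0],[[0,0,-0.11],0]]'
python3 -m inch '[[[-0.03,-0.007,0],0],[[-0.065,-0.016,0],0],[[-0.1,-0.025,0],0],[[-0.115,-0.029,0],0],[[-0.115,-0.029,0],0]]'
python3 -m inch '[[[-0.03,-0.007,0],0],[[-0.065,-0.016,0],0],[[-0.1,-0.025,0],0],[[-0.115,-0.029,0],0],[[-0.115,-0.029,0],0]]'
python3 -m inch '[[[0,0,0],0]]'
python3 bail.py w3 0.471 -0.128; python3 go.py
```

```text
clock: 7.37
tcp_pos: [0.4593, 0.1101, 0.0817]
orientation: [-0.006, 0.613, 0.79, -0.0]
wrist_force: [-1.3, -0.7, 2.8]
finger_gap: 0.0084
clock: 7.7
tcp_pos: [0.4594, 0.1101, 0.0817]
orientation: [-0.006, 0.613, 0.79, -0.0]
wrist_force: [0.0, 0.5, 0.6]
finger_gap: 0.051
clock: 8.12
tcp_pos: [0.4626, 0.1095, 0.1967]
orientation: [-0.003, 0.613, 0.79, 0.002]
wrist_force: [0.2, 0.1, -0.0]
finger_gap: 0.0514
clock: 8.53
tcp_pos: [0.4632, -0.0119, 0.1962]
orientation: [-0.003, 0.615, 0.789, 0.002]
wrist_force: [0.5, -0.3, 0.6]
finger_gap: 0.051
clock: 8.95
tcp_pos: [0.4634, -0.1329, 0.1955]
orientation: [-0.002, 0.616, 0.787, 0.002]
wrist_force: [1.0, -0.2, 0.4]
finger_gap: 0.0512
clock: 9.03
tcp_pos: [0.4632, -0.1326, 0.1954]
orientation: [-0.003, 0.617, 0.787, 0.002]
wrist_force: [0.4, 0.7, -0.2]
finger_gap: 0.0511
cam [ 0.448 -0.067  0.339] z lvls [0.0022 0.0036 0.0635 0.2682 0.2851]
carton top 9926 0.0637 [ 535.8 -112.3] [150.3  57. ] 14.13
bail 814 [ 0.4662 -0.1274  0.0997] [ 0.456 -0.153  0.08 ] [ 0.477 -0.104  0.103] uv [198. 322.]
bar top [ 0.4659 -0.1281  0.1005] [ 466.4 -128.8] [ 9.4 49. ] 13.78
t 9.08 tcp [ 0.4633 -0.1325  0.1954] head 103.86 tilt [-0.002  0.006 -1.   ] gap 0.0512 F [-0.66 -0.56 -0.11] M [0.    0.016 0.043] q [-0.45  0.15 -0.25  1.17  0.    0.88]
```

```bash
python3 go.py 0.4722 -0.1283 0.13 104.13 0.4722 -0.1283 0.0805 104.13
```

```text
t 9.08 tcp [ 0.4633 -0.1325  0.1954] head 103.86 tilt [-0.002  0.006 -1.   ] gap 0.0512 F [-0.66 -0.56 -0.11] M [0.    0.016 0.043] q [-0.45  0.15 -0.25  1.17  0.    0.88]
shift [0.0015 0.0096 0.0655] spin -0.27
shift [0.0012 0.0097 0.115 ] spin -0.27
```

```bash

python3 -m inch '[[[0.001,0.0097,0.02],-0.3],[[0.001,0.0097,0.045],-0.3],[[0.001,0.0097,0.065],-0.3],[[0.001,0.0097,0.07],-0.3],[[0.001,0.0097,0.07],-0.3]]'
python3 -m inch '[[[0,0,0.01],0],[[0,0,0.025],0],[[0,0,0.037],0],[[0,0,0.042],0],[[0,0,0.042],0]]'
python3 -m inch '[[[0,0,0],0],[[0,0,0],0]]'
python3 go.py 0.4722 -0.1283 0.0805 104.13
```

```text
clock: 9.5
tcp_pos: [0.471, -0.1268, 0.1241]
orientation: [-0.004, 0.614, 0.789, 0.001]
wrist_force: [0.8, -0.0, 0.6]
finger_gap: 0.0515
clock: 9.92
tcp_pos: [0.4705, -0.126, 0.0817]
orientation: [-0.005, 0.614, 0.79, 0.001]
wrist_force: [-0.2, -0.0, 0.6]
finger_gap: 0.0513
clock: 10.08
tcp_pos: [0.4711, -0.1262, 0.0826]
orientation: [-0.004, 0.614, 0.79, 0.001]
wrist_force: [0.2, 0.9, 0.5]
finger_gap: 0.0513
t 10.08 tcp [ 0.4711 -0.1262  0.0826] head 104.3 tilt [-0.005  0.007 -1.   ] gap 0.0513 F [0.22 0.85 0.54] M [-0.028  0.028  0.012] q [-0.43  0.25 -0.42  0.9   0.    0.89]
shift [-0.0023  0.0005  0.0021] spin 0.17
```

```bash

python3 -m inch '[[[-0.002,0.0015,0.0015],0],[[-0.002,0.0015,0.0015],0],[[-0.002,0.0015,0.0015],0],[[-0.002,0.0015,0.0015],0],[[-0.002,0.0015,0.0015],0]]' 1 30
python3 -m inch '[[[0,0,0],0],[[0,0,0],0],[[0,0,0],0],[[0,0,0],0],[[0,0,0],0]]'
python3 go.py
```

```text
clock: 10.5
tcp_pos: [0.4727, -0.1281, 0.0815]
orientation: [-0.004, 0.614, 0.79, 0.001]
wrist_force: [-2.9, -1.1, 4.4]
finger_gap: 0.0081
clock: 10.92
tcp_pos: [0.4726, -0.1282, 0.0815]
orientation: [-0.004, 0.614, 0.789, 0.001]
wrist_force: [-2.0, -1.0, 2.5]
finger_gap: 0.0084
t 10.92 tcp [ 0.4726 -0.1282  0.0815] head 104.28 tilt [-0.006  0.006 -1.   ] gap 0.0084 F [-1.98 -1.04  2.48] M [-0.208  0.479 -0.009] q [-0.43  0.26 -0.42  0.9   0.    0.89]
```

```bash

python3 -m inch '[[[0,0.0015,-0.003],0],[[0,0.003,-0.006],0],[[0,0.004,-0.008],0],[[0,0.004,-0.008],0],[[0,0.004,-0.008],0]]'
python3 -m inch '[[[0,0.001,-0.002],0],[[0,0.0025,-0.005],0],[[0,0.0045,-0.008],0],[[0,0.0045,-0.008],0],[[0,0.0045,-0.008],0]]'
python3 go.py
python3 -m inch '[[[0,0,0],0],[[0,0,0],0],[[0,0,0],0],[[0,0,0],0],[[0,0,0],0]]'
python3 go.py;python3 -m inch '[[[0,0,0],0],[[0,0,0],0],[[0,0,0],0],[[0,0,0],0],[[0,0,0],0]]'; python3 go.py
python3 - <<'E'
from h import *
P=cloud(cam("wrist")); z=P[...,2]; a=np.radians(14.2); e=np.array([np.cos(a),np.sin(a)]); n=np.array([-e[1],e[0]])
d=P[...,:2]-np.array([.5358,-.1123]); s=d@e; w=d@n
for lo in range(-50,80,20):
    m=(np.abs(s-lo/1000)<.01)&(w>.0)&(w<.022)&(z>.05)&(z<.09); print(lo,m.sum(),np.nanmedian(z[m]).round(4) if m.any() else None)
E
```

```text
clock: 11.33
tcp_pos: [0.4763, -0.1271, 0.0893]
orientation: [-0.005, 0.614, 0.79, 0.001]
wrist_force: [-0.7, -1.0, -2.7]
finger_gap: 0.0083
clock: 11.75
tcp_pos: [0.481, -0.126, 0.0976]
orientation: [-0.004, 0.614, 0.79, 0.001]
wrist_force: [-0.5, -0.8, -3.7]
finger_gap: 0.0079
t 11.75 tcp [ 0.481  -0.126   0.0976] head 104.3 tilt [-0.006  0.006 -1.   ] gap 0.0079 F [-0.55 -0.79 -3.71] M [-0.179  0.243 -0.053] q [-0.42  0.25 -0.38  0.95  0.    0.9 ]
clock: 12.17
tcp_pos: [0.4809, -0.126, 0.0975]
orientation: [-0.004, 0.614, 0.79, 0.001]
wrist_force: [-0.8, -0.6, -4.1]
finger_gap: 0.0081
t 12.17 tcp [ 0.4809 -0.126   0.0975] head 104.3 tilt [-0.006  0.007 -1.   ] gap 0.0081 F [-0.75 -0.65 -4.1 ] M [-0.176  0.211 -0.047] q [-0.42  0.25 -0.38  0.95  0.    0.9 ]
clock: 12.58
tcp_pos: [0.4809, -0.126, 0.0975]
orientation: [-0.004, 0.614, 0.79, 0.001]
wrist_force: [-0.9, -0.7, -3.5]
finger_gap: 0.0081
t 12.58 tcp [ 0.4809 -0.126   0.0975] head 104.3 tilt [-0.006  0.007 -1.   ] gap 0.0081 F [-0.9  -0.72 -3.45] M [-0.178  0.282 -0.014] q [-0.42  0.25 -0.38  0.95  0.    0.9 ]
-50 745 0.0782
-30 1374 0.0764
-10 1314 0.074
10 1279 0.0716
30 1204 0.0692
50 1180 0.0668
70 1133 0.0645
```

The right one pulls about 3.8 N while tipped about 6.7°, so the right carton is full (about 0.7 kg). I lower it, release and turn for the carrying grasp.

```bash

python3 -m inch '[[[0,-0.0015,0.003],0],[[0,-0.003,0.006],0],[[0,-0.0045,0.008],0],[[0,-0.0045,0.008],0],[[0,-0.0045,0.008],0]]'
python3 -m inch '[[[0,-0.001,0.002],0],[[0,-0.0025,0.0045],0],[[0,-0.0043,0.0065],0],[[0,-0.0043,0.008],0],[[0,-0.0043,0.008],0]]'
python3 -m inch '[[[0,0,0],0],[[0,0,0],0],[[0,0,0],0],[[0,0,0],0]]' 0.4
python3 -m inch '[[[0,0,-0.01],0],[[0,0,-0.035],0],[[0,0,-0.07],0],[[0,0,-0.1],0],[[0,0,-0.11],0]]' >/dev/null
python3 -m inch '[[[0,0.02,0],-7],[[0,0.05,0],-14],[[0,0.065,0],-21],[[0,0.065,0],-28],[[0,0.065,0],-35]]' 0 >/dev/null
python3 -m inch '[[[0,0,0],-7],[[0,0,0],-14],[[0,0,0],-21],[[0,0,0],-28],[[0,0,0],-35]]' >/dev/null
python3 -m inch '[[[0,0,0],-7],[[0,0,0],-14],[[0,0,0],-20],[[0,0,0],-20],[[0,0,0],-20]]'
python3 bail.py w4 0.52 -0.116; python3 go.py 0.5358 -0.1123 0.11 194.2
```

```text
clock: 13.05
tcp_pos: [0.4765, -0.127, 0.0893]
orientation: [-0.004, 0.614, 0.79, 0.001]
wrist_force: [-1.4, -0.9, -4.0]
finger_gap: 0.0083
clock: 13.47
tcp_pos: [0.4723, -0.1281, 0.0816]
orientation: [-0.004, 0.614, 0.79, 0.001]
wrist_force: [-1.5, -0.4, 0.2]
finger_gap: 0.0083
clock: 13.8
tcp_pos: [0.4728, -0.1282, 0.0819]
orientation: [-0.004, 0.614, 0.79, 0.001]
wrist_force: [0.4, 0.0, 0.8]
finger_gap: 0.0511
clock: 15.47
tcp_pos: [0.5393, -0.1133, 0.1979]
orientation: [0.001, -0.13, 0.992, 0.002]
wrist_force: [-0.0, -0.5, -0.6]
finger_gap: 0.0854
cam [ 0.473 -0.131  0.341] z lvls [0.0021 0.0035 0.0634 0.271  0.2879]
carton top 9406 0.0637 [ 535.2 -111.7] [151.2  56.1] 14.09
bail 869 [ 0.473  -0.1273  0.1011] [ 0.463 -0.152  0.092] [ 0.483 -0.103  0.104] uv [112. 321.]
bar top [ 0.4731 -0.1274  0.1012] [ 473.  -127.3] [ 9.  49.2] 13.84
t 15.52 tcp [ 0.5393 -0.1133  0.1978] head -165.1 tilt [ 0.002  0.003 -1.   ] gap 0.0856 F [-0.64 -0.24  0.4 ] M [ 0.015 -0.    -0.005] q [-0.35  0.28 -0.09  1.21  0.   -0.61]
shift [0.0033 0.0016 0.0878] spin 0.7
```

View pics/w4.png

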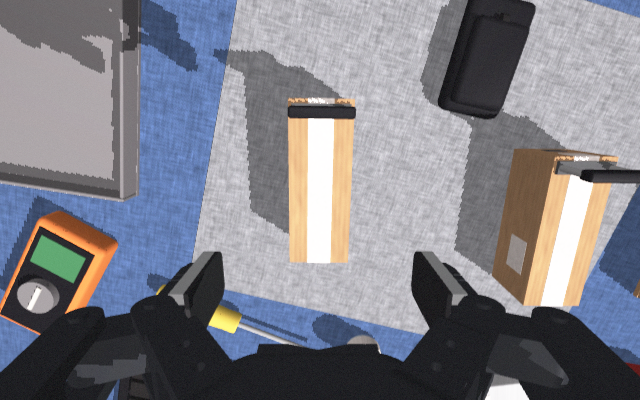

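The right carton is centred at (320,185) with its bail upright at (321,112); its top is at 0.0637 and the depth data put its centre at (0.535,-0.112). I descend over it.

```bash

python3 -m inch '[[[0.0037,0.001,0.03],0.8],[[0.0037,0.001,0.06],0.8],[[0.0037,0.001,0.09],0.8],[[0.0037,0.001,0.1],0.8],[[0.0037,0.001,0.1],0.8]]'
python3 -m inch '[[[0,0,0],0]]'
python3 go.py 0.5354 -0.1121 0.024 194.1
```

```text
clock: 15.93
tcp_pos: [0.5333, -0.1121, 0.0951]
orientation: [-0.001, -0.122, 0.993, 0.003]
wrist_force: [-0.2, 0.8, 0.2]
finger_gap: 0.0855
clock: 16.02
tcp_pos: [0.5338, -0.1123, 0.0959]
orientation: [-0.001, -0.121, 0.993, 0.003]
wrist_force: [1.4, 0.3, 0.4]
finger_gap: 0.0854
t 16.02 tcp [ 0.5338 -0.1123  0.0959] head -166.04 tilt [-0.003  0.005 -1.   ] gap 0.0854 F [1.41 0.33 0.44] M [ 0.01  -0.042  0.027] q [-0.36  0.34 -0.26  0.97  0.   -0.6 ]
shift [-0.0017 -0.0006  0.0719] spin -0.14
```

```bash

python3 -m inch '[[[-0.002,-0.0006,0.02],0],[[-0.002,-0.0006,0.045],0],[[-0.002,-0.0006,0.065],0],[[-0.002,-0.0006,0.071],0],[[-0.002,-0.0006,0.071],0]]'
python3 -m inch '[[[0,0,0],0]]'
python3 go.py 0.5354 -0.1121 0.024 194.1
```

```text
clock: 16.43
tcp_pos: [0.5355, -0.1119, 0.0249]
orientation: [-0.002, -0.121, 0.993, 0.003]
wrist_force: [-0.3, -0.6, -0.1]
finger_gap: 0.0855
clock: 16.52
tcp_pos: [0.5366, -0.1123, 0.0264]
orientation: [-0.001, -0.121, 0.993, 0.003]
wrist_force: [0.1, 0.1, 0.5]
finger_gap: 0.0854
t 16.52 tcp [ 0.5366 -0.1123  0.0264] head -166.08 tilt [-0.002  0.005 -1.   ] gap 0.0854 F [0.09 0.08 0.54] M [-0.03   0.003  0.021] q [-0.35  0.41 -0.34  0.82  0.   -0.6 ]
shift [0.0011 0.0005 0.0024] spin -0.18
```

```bash

python3 -m inch '[[[0.001,0.0005,0.002],0],[[0.001,0.0005,0.002],0],[[0.001,0.0005,0.002],0],[[0.001,0.0005,0.002],0],[[0.001,0.0005,0.002],0]]' 1 50
python3 -m inch '[[[0,0,0],0],[[0,0,0],0],[[0,0,0],0],[[0,0,0],0]]'
python3 go.py
python3 -m inch '[[[0,0,-0.002],0],[[0,0,-0.006],0],[[0,0,-0.012],0],[[0,0,-0.02],0],[[0,0,-0.025],0]]'
python3 go.py
python3 -m inch '[[[0,0,-0.015],0],[[0,0,-0.035],0],[[0,0,-0.055],0],[[0,0,-0.07],0],[[0,0,-0.075],0]]'
python3 -m inch '[[[0,0,0],0],[[0,0,0],0]]'
python3 go.py
```

```text
clock: 16.93
tcp_pos: [0.5367, -0.1122, 0.0261]
orientation: [0.0, -0.121, 0.993, 0.002]
wrist_force: [-1.0, 0.4, 6.0]
finger_gap: 0.0555
clock: 17.27
tcp_pos: [0.5363, -0.112, 0.0261]
orientation: [0.0, -0.121, 0.993, 0.003]
wrist_force: [-1.4, 1.8, 0.1]
finger_gap: 0.0552
t 17.27 tcp [ 0.5363 -0.112   0.0261] head -166.07 tilt [-0.     0.005 -1.   ] gap 0.0552 F [-1.39  1.81  0.14] M [0.058 0.214 0.015] q [-0.35  0.41 -0.35  0.81  0.   -0.6 ]
clock: 17.68
tcp_pos: [0.5366, -0.1122, 0.0521]
orientation: [0.0, -0.121, 0.993, 0.002]
wrist_force: [0.8, 0.2, -8.2]
finger_gap: 0.0551
t 17.68 tcp [ 0.5366 -0.1122  0.0521] head -166.08 tilt [ 0.     0.005 -1.   ] gap 0.0551 F [ 0.76  0.19 -8.17] M [-0.009 -0.099  0.032] q [-0.36  0.38 -0.32  0.87  0.   -0.6 ]
clock: 18.1
tcp_pos: [0.5384, -0.1132, 0.1304]
orientation: [0.003, -0.121, 0.993, 0.001]
wrist_force: [0.6, -0.6, -7.3]
finger_gap: 0.0557
clock: 18.27
tcp_pos: [0.5388, -0.1134, 0.1309]
orientation: [0.003, -0.121, 0.993, 0.001]
wrist_force: [0.2, -0.2, -8.1]
finger_gap: 0.0554
t 18.27 tcp [ 0.5388 -0.1134  0.1309] head -166.07 tilt [ 0.007  0.002 -1.   ] gap 0.0554 F [ 0.15 -0.23 -8.11] M [-0.033 -0.04  -0.029] q [-0.36  0.31 -0.21  1.05  0.   -0.6 ]
```

Lifted level with a weight of about 8 N, which confirms it is the full one. Next I refine the tray and bin poses.

```bash
python3 - <<'E'
from h import *
C={n:cam(n) for n in("top","scene")}
for nm,Q,lo,hi,fl in(("tray",(.506,-.399),.02,.036,.012),("bin",(.461,.3715),.05,.075,.03)):
  for n,c in C.items():
    P=cloud(c); z=P[...,2]; d=P[...,:2]-Q
    a=np.radians(6); s=d@[np.cos(a),np.sin(a)]; w=d@[-np.sin(a),np.cos(a)]
    m=(abs(s)<.125)&(abs(w)<.105)&(z>lo)&(z<hi)
    lab,l,st,_=cv2.connectedComponentsWithStats(m.astype(np.uint8),connectivity=8)
    m=l==1+st[1:,4].argmax()
    r=cv2.minAreaRect(P[m][:,:2].astype(np.float32)*1000)
    i=(abs(s)<.08)&(abs(w)<.06); 
    print(nm,n,m.sum(),np.round(r[0],1),np.round(r[1],1),round(r[2],1),"rim z",np.percentile(z[m],75).round(4),"floor",np.nanmedian(z[i]).round(4))
E
python3 go.py 0.507 -0.397 0.131 185.6
```

```text
tray top 303 [ 507.1 -399.6] [220.4 182.5] 5.5 rim z 0.0302 floor 0.0031
tray scene 683 [ 510.7 -397.2] [224.6 180.2] 5.4 rim z 0.0303 floor 0.0043
bin top 475 [459.2 369.8] [220.7 183.2] 7.8 rim z 0.0647 floor 0.0037
bin scene 767 [462.9 372.2] [224.2 187.3] 7.6 rim z 0.0645 floor 0.0063
t 18.37 tcp [ 0.5377 -0.113   0.1295] head -166.08 tilt [ 0.004  0.004 -1.   ] gap 0.0555 F [-0.63 -0.39 -8.53] M [-0.003  0.015 -0.048] q [-0.36  0.31 -0.21  1.05  0.   -0.6 ]
shift [ 0.0981 -0.2682 -0.0026] spin 8.32
```

```bash

python3 -m inch '[[[0.005,-0.014,0],0],[[0.014,-0.04,0],0],[[0.024,-0.068,0],0],[[0.034,-0.096,0],0],[[0.04,-0.113,0],0]]' >/dev/null
python3 -m inch '[[[0.008,-0.022,0],0],[[0.018,-0.05,0],0],[[0.028,-0.078,0],0],[[0.036,-0.102,0],0],[[0.04,-0.113,0],0]]'
python3 go.py 0.51 -0.3985 0.125 185.5
```

```text
clock: 19.2
tcp_pos: [0.5124, -0.3573, 0.1254]
orientation: [0.0, -0.119, 0.993, 0.001]
wrist_force: [0.2, -0.8, -7.7]
finger_gap: 0.0549
t 19.2 tcp [ 0.5124 -0.3573  0.1254] head -166.32 tilt [ 0.     0.003 -1.   ] gap 0.0549 F [ 0.15 -0.81 -7.68] M [-0.058 -0.103  0.015] q [-0.74  0.46 -0.    1.11  0.   -0.98]
shift [ 0.0121 -0.0395  0.0003] spin 8.18
```

```bash

python3 -m inch '[[[0.003,-0.012,0],2],[[0.008,-0.028,0],4],[[0.012,-0.0395,0],6],[[0.012,-0.0395,0],8.2],[[0.012,-0.0395,0],8.2]]' >/dev/null
python3 -m inch '[[[0,0,0.01],0],[[0,0,0.03],0],[[0,0,0.05],0],[[0,0,0.062],0],[[0,0,0.065],0]]'
python3 -m inch '[[[0,0,0],0],[[0,0,0],0]]'
python3 - <<'E'
from h import *
c=cam("wrist"); save("w5",c["im"]); P=cloud(c); z=P[...,2]
Q=np.array([.51,-.3985]); d=P[...,:2]-Q
m=(abs(d[...,0])<.13)&(abs(d[...,1])<.11)
r=m&(z>.023)&(z<.036); print("rim",r.sum(),P[r].min(0).round(3),P[r].max(0).round(3)); f=m&(z<.015); print("floor",f.sum(),np.median(z[f]).round(4))
E
python3 go.py 0.51 -0.3985 0.028 185.5
```

```text
clock: 20.03
tcp_pos: [0.5079, -0.3957, 0.0553]
orientation: [-0.002, -0.047, 0.999, 0.005]
wrist_force: [-0.1, 0.6, -8.9]
finger_gap: 0.0551
clock: 20.2
tcp_pos: [0.5076, -0.3945, 0.0545]
orientation: [-0.003, -0.047, 0.999, 0.005]
wrist_force: [0.2, -0.4, -8.9]
finger_gap: 0.0552
rim 12150 [ 0.392 -0.499  0.023] [ 0.627 -0.299  0.033]
floor 48204 0.0042
t 20.25 tcp [ 0.508  -0.3951  0.0554] head -174.58 tilt [-0.006  0.009 -1.   ] gap 0.0553 F [-0.14 -1.06 -7.87] M [-0.032 -0.044 -0.035] q [-0.79  0.55 -0.03  1.    0.   -0.88]
shift [-0.0018 -0.0038  0.0274] spin -0.08
```

View pics/w5.png

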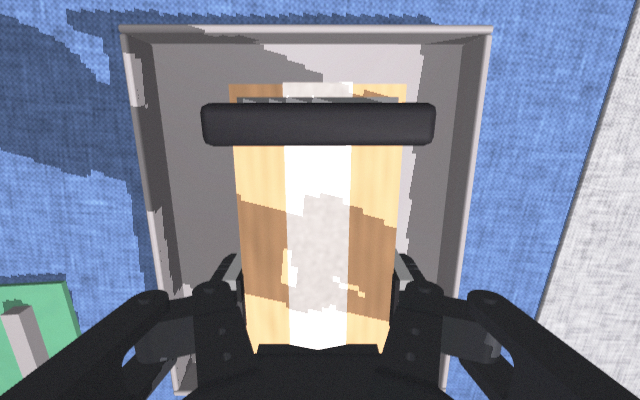

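The carton is centred over the tray, whose rim spans columns 120 to 490, and is aligned with it. Floor is at 0.004, so contact should come at TCP z ≈ 0.027. I lower it slowly.

```bash

python3 -m inch '[[[0,-0.002,0.008],0],[[0,-0.003,0.016],0],[[0,-0.003,0.021],0],[[0,-0.003,0.022],0],[[0,-0.003,0.022],0]]'
python3 -m inch '[[[0,0,0.001],0],[[0,0,0.002],0],[[0,0,0.003],0],[[0,0,0.003],0],[[0,0,0.003],0]]'
python3 -m inch '[[[0,0,0],0],[[0,0,0],0]]'
```

```text
clock: 20.67
tcp_pos: [0.5076, -0.3975, 0.0325]
orientation: [-0.003, -0.047, 0.999, 0.005]
wrist_force: [-0.9, -0.3, -7.8]
finger_gap: 0.0556
clock: 21.08
tcp_pos: [0.5076, -0.3975, 0.0296]
orientation: [-0.003, -0.047, 0.999, 0.005]
wrist_force: [-0.2, 0.2, -7.7]
finger_gap: 0.0554
clock: 21.25
tcp_pos: [0.5078, -0.3975, 0.0297]
orientation: [-0.003, -0.047, 0.999, 0.005]
wrist_force: [-0.4, 0.9, -7.7]
finger_gap: 0.0554
```

```bash

python3 -m inch '[[[0,0,0.0007],0],[[0,0,0.0014],0],[[0,0,0.0014],0],[[0,0,0.0014],0]]'
python3 -m inch '[[[0,0,0.0005],0],[[0,0,0.001],0],[[0,0,0.001],0],[[0,0,0.001],0]]'
python3 -m inch '[[[0,0,0.0004],0],[[0,0,0.0006],0],[[0,0,0.0006],0]]'
```

```text
clock: 21.58
tcp_pos: [0.5077, -0.3975, 0.0282]
orientation: [-0.003, -0.047, 0.999, 0.005]
wrist_force: [0.1, -0.6, -7.7]
finger_gap: 0.0557
clock: 21.92
tcp_pos: [0.5077, -0.3975, 0.0276]
orientation: [-0.003, -0.047, 0.999, 0.005]
wrist_force: [-1.7, 0.2, -4.3]
finger_gap: 0.0553
clock: 22.17
tcp_pos: [0.5076, -0.3975, 0.0275]
orientation: [-0.003, -0.047, 0.999, 0.005]
wrist_force: [-3.3, 1.4, -2.0]
finger_gap: 0.0553
```

```bash

python3 -m inch '[[[0,0,0.0005],0],[[0,0,0.0005],0],[[0,0,0.0005],0]]'
python3 -m inch '[[[0,0,0],0],[[0,0,0],0],[[0,0,0],0],[[0,0,0],0]]' 0
python3 -m inch '[[[0,0,-0.01],0],[[0,0,-0.03],0],[[0,0,-0.06],0],[[0,0,-0.095],0],[[0,0,-0.13],0]]'
python3 -m inch '[[[0,0,-0.02],0],[[0,0,-0.04],0],[[0,0,-0.04],0]]'
python3 -m inch '[[[-0.004,0.033,0],0],[[-0.008,0.068,0],0],[[-0.012,0.103,0],0],[[-0.017,0.138,0],0],[[-0.0213,0.173,0],0]]' >/dev/null
python3 -m inch '[[[-0.004,0.033,0],0],[[-0.008,0.068,0],0],[[-0.012,0.103,0],0],[[-0.017,0.138,0],0],[[-0.0213,0.173,0],0]]' >/dev/null
python3 -m inch '[[[-0.004,0.033,0],-2],[[-0.008,0.068,0],-5],[[-0.012,0.103,0],-9],[[-0.017,0.138,0],-9],[[-0.0213,0.168,0],-9]]' >/dev/null
python3 -m inch '[[[0,0,0],0],[[0,0,0],0]]'
python3 bail.py w6 0.51 0.122; python3 go.py 0.5222 0.1259 0.1 194.5
```

```text
clock: 22.42
tcp_pos: [0.5076, -0.3976, 0.0274]
orientation: [-0.003, -0.047, 0.999, 0.005]
wrist_force: [-3.3, 1.5, 1.1]
finger_gap: 0.0556
clock: 22.75
tcp_pos: [0.5082, -0.3981, 0.0278]
orientation: [-0.002, -0.047, 0.999, 0.004]
wrist_force: [-0.3, -0.0, -0.2]
finger_gap: 0.0855
clock: 23.17
tcp_pos: [0.5086, -0.3989, 0.1596]
orientation: [-0.002, -0.047, 0.999, 0.005]
wrist_force: [0.9, -0.4, 0.1]
finger_gap: 0.0854
clock: 23.42
tcp_pos: [0.5108, -0.4012, 0.206]
orientation: [0.001, -0.047, 0.999, 0.001]
wrist_force: [0.3, -0.9, -0.4]
finger_gap: 0.0853
clock: 24.83
tcp_pos: [0.5242, 0.1237, 0.2061]
orientation: [0.001, -0.127, 0.992, 0.001]
wrist_force: [-0.1, -0.8, -0.2]
finger_gap: 0.0854
cam [0.458 0.106 0.349] z lvls [0.002  0.0035 0.0636 0.2803 0.2963]
carton top 8902 0.0637 [521.8 126.2] [150.7  56.2] 14.39
bail 774 [0.4601 0.1103 0.1012] [0.45  0.086 0.098] [0.47  0.135 0.103] uv [115. 321.]
bar top [0.4601 0.1103 0.1012] [460.1 110.6] [ 8.1 49.5] 14.69
t 24.88 tcp [0.5243 0.1225 0.2061] head -165.46 tilt [ 0.001  0.002 -1.   ] gap 0.0854 F [ 0.66 -0.27  0.35] M [ 0.017 -0.021  0.013] q [ 0.08  0.25 -0.1   1.22  0.   -0.17]
shift [0.0014 0.0036 0.1062] spin 0.04
```

View pics/w6.png

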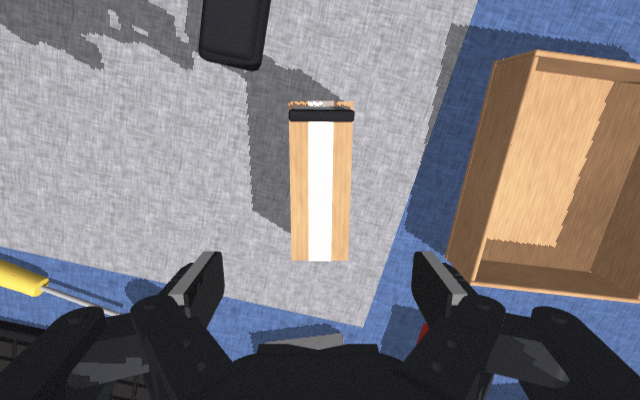

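The left carton is centred at (320,190) with its bail upright, and the bin is at right. I descend and grasp it the same way.

```bash

python3 -m inch '[[[0.0014,0.0036,0.03],0],[[0.0014,0.0036,0.06],0],[[0.0014,0.0036,0.09],0],[[0.0014,0.0036,0.105],0],[[0.0014,0.0036,0.105],0]]'
python3 -m inch '[[[0,0,0],0]]'
python3 go.py 0.522 0.126 0.024 194.4
```

```text
clock: 25.3
tcp_pos: [0.5191, 0.124, 0.0972]
orientation: [-0.003, -0.125, 0.992, 0.001]
wrist_force: [-0.8, 0.8, 0.7]
finger_gap: 0.0854
clock: 25.38
tcp_pos: [0.5192, 0.1227, 0.0973]
orientation: [-0.003, -0.124, 0.992, 0.001]
wrist_force: [0.3, 0.5, 0.9]
finger_gap: 0.0855
t 25.38 tcp [0.5192 0.1227 0.0973] head -165.71 tilt [-0.007  0.001 -1.   ] gap 0.0855 F [0.32 0.52 0.91] M [ 0.016 -0.021 -0.025] q [ 0.08  0.32 -0.29  0.97  0.   -0.17]
shift [-0.004   0.0023  0.0733] spin -0.11
```

```bash

python3 -m inch '[[[-0.004,0.0023,0.02],0],[[-0.004,0.0023,0.045],0],[[-0.004,0.0023,0.065],0],[[-0.004,0.0023,0.072],0],[[-0.004,0.0023,0.072],0]]'
python3 -m inch '[[[0,0,0],0],[[0,0,0],0]]'
python3 go.py 0.522 0.126 0.025 194.4
```

```text
clock: 25.8
tcp_pos: [0.5214, 0.1253, 0.0248]
orientation: [-0.004, -0.124, 0.992, 0.001]
wrist_force: [0.4, 0.1, 0.1]
finger_gap: 0.0853
clock: 25.97
tcp_pos: [0.5229, 0.1251, 0.0265]
orientation: [-0.003, -0.124, 0.992, 0.001]
wrist_force: [-0.5, 0.5, -0.1]
finger_gap: 0.0856
t 25.97 tcp [0.5229 0.1251 0.0265] head -165.79 tilt [-0.006  0.001 -1.   ] gap 0.0856 F [-0.54  0.53 -0.06] M [-0.016  0.001  0.03 ] q [ 0.08  0.4  -0.37  0.81  0.   -0.16]
shift [0.0006 0.0011 0.0015] spin -0.19
```

```bash

python3 -m inch '[[[0.0006,0.001,0.001],0],[[0.0006,0.001,0.001],0],[[0.0006,0.001,0.001],0],[[0.0006,0.001,0.001],0],[[0.0006,0.001,0.001],0]]' 1 40
python3 -m inch '[[[0,0,0],0],[[0,0,0],0],[[0,0,0],0],[[0,0,0],0]]'
python3 -m inch '[[[0,0,-0.002],0],[[0,0,-0.006],0],[[0,0,-0.012],0],[[0,0,-0.02],0],[[0,0,-0.025],0]]'
python3 go.py
python3 -m inch '[[[0,0,-0.015],0],[[0,0,-0.04],0],[[0,0,-0.07],0],[[0,0,-0.09],0],[[0,0,-0.095],0]]'
python3 -m inch '[[[0,0,0],0],[[0,0,0],0]]'
python3 go.py 0.462 0.371 0.145 187.7
```

```text
clock: 26.38
tcp_pos: [0.523, 0.1261, 0.0267]
orientation: [-0.002, -0.124, 0.992, 0.001]
wrist_force: [-0.3, 0.3, 6.2]
finger_gap: 0.0556
clock: 26.72
tcp_pos: [0.5229, 0.1262, 0.0267]
orientation: [-0.002, -0.124, 0.992, 0.001]
wrist_force: [-0.3, -0.0, 1.0]
finger_gap: 0.0556
clock: 27.13
tcp_pos: [0.5234, 0.1262, 0.0529]
orientation: [-0.002, -0.124, 0.992, 0.001]
wrist_force: [0.3, -0.7, -1.2]
finger_gap: 0.0555
t 27.13 tcp [0.5234 0.1262 0.0529] head -165.78 tilt [-0.003  0.001 -1.   ] gap 0.0555 F [ 0.35 -0.7  -1.23] M [ 0.019 -0.049  0.063] q [ 0.09  0.37 -0.34  0.87  0.   -0.16]
clock: 27.55
tcp_pos: [0.5262, 0.1263, 0.1525]
orientation: [0.002, -0.124, 0.992, 0.001]
wrist_force: [0.7, 0.5, -1.6]
finger_gap: 0.0555
clock: 27.72
tcp_pos: [0.5267, 0.1263, 0.1529]
orientation: [0.003, -0.124, 0.992, 0.001]
wrist_force: [0.2, 0.2, -1.1]
finger_gap: 0.0554
t 27.72 tcp [0.5267 0.1263 0.1529] head -165.77 tilt [ 0.006  0.002 -1.   ] gap 0.0554 F [ 0.21  0.21 -1.09] M [-0.03  -0.004 -0.088] q [ 0.09  0.28 -0.19  1.09  0.   -0.16]
shift [0.0027 0.2531 0.008 ] spin 6.53
```

```bash

python3 -m inch '[[[0,0.014,0],0],[[0,0.04,0],0],[[0.001,0.068,0],0],[[0.001,0.096,0],0],[[0.0013,0.113,0],0]]' >/dev/null
python3 -m inch '[[[0,0.022,0],0],[[0,0.05,0],0],[[0.001,0.078,0],0],[[0.001,0.102,0],0],[[0.0013,0.115,0],0]]'
python3 go.py 0.462 0.371 0.145 187.7
```

```text
clock: 28.55
tcp_pos: [0.4643, 0.3501, 0.1489]
orientation: [-0.0, -0.125, 0.992, 0.001]
wrist_force: [0.4, -0.6, -1.5]
finger_gap: 0.0556
t 28.55 tcp [0.4643 0.3501 0.1489] head -165.59 tilt [-0.001  0.001 -1.   ] gap 0.0556 F [ 0.44 -0.64 -1.48] M [ 0.02  -0.04   0.032] q [ 0.51  0.36 -0.09  1.12  0.    0.26]
shift [-0.003   0.0208  0.0039] spin 6.71
```

```bash

python3 -m inch '[[[-0.001,0.01,0],2],[[-0.003,0.0208,0],4],[[-0.003,0.0208,0.004],6.7],[[-0.003,0.0208,0.004],6.7],[[-0.003,0.0208,0.004],6.7]]' >/dev/null
python3 -m inch '[[[0,0,0],0],[[0,0,0],0]]'
python3 - <<'E'
from h import *
c=cam("wrist"); save("w7",c["im"]); P=cloud(c); z=P[...,2]
Q=np.array([.462,.371]); d=P[...,:2]-Q
m=(abs(d[...,0])<.14)&(abs(d[...,1])<.12)
r=m&(z>.055)&(z<.071); print("rim",r.sum(),P[r].min(0).round(3),P[r].max(0).round(3)); f=m&(z<.015); print("floor",f.sum(),np.median(z[f]).round(4))
k=m&(z>.12)&(z<.2)&(abs(d[...,1])<.028)&(d[...,0]<-.0); print("carton top z",np.percentile(z[k],[5,25,50]).round(4))
E
python3 go.py 0.462 0.371 0.031 187.7
```

```text
clock: 29.13
tcp_pos: [0.461, 0.3695, 0.1428]
orientation: [-0.002, -0.068, 0.998, -0.001]
wrist_force: [0.2, -0.0, -1.9]
finger_gap: 0.0557
rim 8145 [0.341 0.268 0.055] [0.574 0.468 0.068]
floor 18299 0.0013
carton top z [0.1786 0.1793 0.1798]
t 29.18 tcp [0.4612 0.3696 0.1431] head -172.23 tilt [-0.004 -0.001 -1.   ] gap 0.0557 F [-0.12 -0.68 -2.34] M [ 0.027 -0.068  0.006] q [ 0.54  0.39 -0.07  1.12  0.    0.4 ]
shift [-0.0014  0.0014  0.1121] spin 0.07
```

View pics/w7.png

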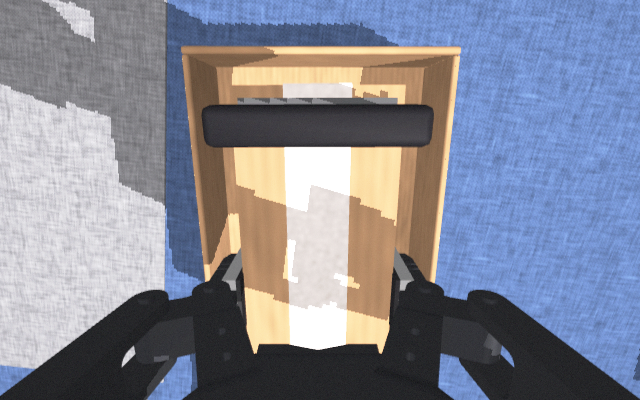

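The carton is centred over the bin (rim columns 183 to 460) and aligned. Contact is expected at TCP z ≈ 0.0287.

```bash

python3 -m inch '[[[0,0,0.008],0],[[0,0.001,0.024],0],[[0,0.001,0.04],0],[[0,0.001,0.052],0],[[0,0.001,0.056],0]]'
python3 -m inch '[[[0,0,0.012],0],[[0,0,0.026],0],[[0,0,0.038],0],[[0,0,0.043],0],[[0,0,0.043],0]]'
python3 -m inch '[[[0,0,0],0],[[0,0,0],0]]'
python3 go.py 0.462 0.371 0.0287 187.7
```

```text
clock: 29.6
tcp_pos: [0.4596, 0.3695, 0.0845]
orientation: [-0.004, -0.068, 0.998, -0.001]
wrist_force: [-1.5, 0.5, -1.9]
finger_gap: 0.0557
clock: 30.02
tcp_pos: [0.4585, 0.3687, 0.0404]
orientation: [-0.005, -0.068, 0.998, -0.002]
wrist_force: [0.7, 0.2, -1.5]
finger_gap: 0.0556
clock: 30.18
tcp_pos: [0.4589, 0.3689, 0.0411]
orientation: [-0.004, -0.068, 0.998, -0.002]
wrist_force: [-0.4, 0.1, -2.1]
finger_gap: 0.0555
t 30.18 tcp [0.4589 0.3689 0.0411] head -172.25 tilt [-0.008 -0.004 -1.   ] gap 0.0555 F [-0.37  0.06 -2.06] M [ 0.018 -0.026  0.013] q [ 0.54  0.47 -0.21  0.9   0.    0.41]
shift [-0.0034  0.0017  0.0123] spin 0.05
```

```bash

python3 -m inch '[[[-0.001,0,0.003],0],[[-0.001,0,0.006],0],[[-0.001,0,0.0085],0],[[-0.001,0,0.009],0],[[-0.001,0,0.009],0]]'
python3 -m inch '[[[0,0,0.001],0],[[0,0,0.0018],0],[[0,0,0.0018],0],[[0,0,0.0018],0]]'
python3 -m inch '[[[0,0,0.0006],0],[[0,0,0.001],0],[[0,0,0.001],0],[[0,0,0.001],0]]'
```

```text
clock: 30.6
tcp_pos: [0.4596, 0.3688, 0.0318]
orientation: [-0.004, -0.068, 0.998, -0.002]
wrist_force: [0.2, -0.9, -2.5]
finger_gap: 0.0558
clock: 30.93
tcp_pos: [0.4596, 0.3688, 0.0299]
orientation: [-0.005, -0.068, 0.998, -0.002]
wrist_force: [-0.5, -0.3, -1.4]
finger_gap: 0.0556
clock: 31.27
tcp_pos: [0.4597, 0.3689, 0.0291]
orientation: [-0.004, -0.068, 0.998, -0.002]
wrist_force: [-0.5, -0.4, 0.7]
finger_gap: 0.0556
```

Contact made and the load has left the gripper. I release, rise, clear the view and check.

```bash

python3 -m inch '[[[0,0,0.0003],0],[[0,0,0.0003],0]]'
python3 -m inch '[[[0,0,0],0],[[0,0,0],0],[[0,0,0],0],[[0,0,0],0]]' 0
python3 -m inch '[[[0,0,-0.01],0],[[0,0,-0.03],0],[[0,0,-0.06],0],[[0,0,-0.095],0],[[0,0,-0.13],0]]'
python3 -m inch '[[[0,0,-0.02],0],[[0,0,-0.05],0],[[0,0,-0.05],0]]'
python3 -m inch '[[[0,-0.03,0],0],[[0,-0.07,0],0],[[0,-0.11,0],0],[[0,-0.15,0],0],[[0,-0.18,0],0]]'
python3 -m inch '[[[0,-0.03,0],0],[[0,-0.07,0],0],[[0,-0.11,0],0],[[0,-0.15,0],0],[[0,-0.18,0],0]]'
python3 -m inch '[[[0,0,0],0],[[0,0,0],0],[[0,0,0],0]]'
python3 - <<'E'
from h import *
import pickle
for n in("top","scene"):
    c=cam(n); P=cloud(c); z=P[...,2]; save("end_"+n,c["im"])
    for nm,Q,zt in(("tray",(.508,-.398),.064),("bin",(.46,.37),.065)):
        m=(np.hypot(P[...,0]-Q[0],P[...,1]-Q[1])<.085)&(z>zt-.012)&(z<zt+.012)
        X=P[m]
        if len(X)<30: print(n,nm,"few",len(X)); continue
        A=np.c_[X[:,:2],np.ones(len(X))]; k=np.linalg.lstsq(A,X[:,2],rcond=None)[0]
        r=cv2.minAreaRect(X[:,:2].astype(np.float32)*1000)
        print(n,nm,len(X),np.median(X[:,2]).round(4),"slope",k[:2].round(3),np.round(r[0],1),np.round(r[1],1),round(r[2],1))
    c0=pickle.load(open(n+".pkl","rb")); D=cv2.absdiff(c["im"],c0["im"]).max(-1)>60
    l,_,st,ce=cv2.connectedComponentsWithStats(cv2.morphologyEx(D.astype(np.uint8),cv2.MORPH_OPEN,np.ones((3,3))))
    print([(tuple(np.int32(ce[i])),st[i,4]) for i in range(1,l) if st[i,4]>25])
a,b=[cv2.imread(f"pics/end_{n}.png") for n in("top","scene")]
cv2.imwrite("pics/end.png",cv2.resize(np.vstack([a[60:300,120:520],b[130:370,80:480]]),None,fx=1.25,fy=1.25))
E
python3 go.py
```

```text
clock: 31.43
tcp_pos: [0.4596, 0.3688, 0.0291]
orientation: [-0.004, -0.068, 0.998, -0.002]
wrist_force: [-1.9, -0.5, 1.9]
finger_gap: 0.0556
clock: 31.77
tcp_pos: [0.4598, 0.3689, 0.0291]
orientation: [-0.004, -0.068, 0.998, -0.002]
wrist_force: [0.8, 0.7, -0.2]
finger_gap: 0.0853
clock: 32.18
tcp_pos: [0.4603, 0.3691, 0.1608]
orientation: [-0.005, -0.068, 0.998, -0.002]
wrist_force: [1.6, 0.4, -0.9]
finger_gap: 0.0854
clock: 32.43
tcp_pos: [0.4632, 0.3709, 0.2182]
orientation: [0.0, -0.068, 0.998, 0.001]
wrist_force: [0.3, -0.2, 0.5]
finger_gap: 0.0854
clock: 32.85
tcp_pos: [0.4874, 0.1901, 0.2186]
orientation: [0.0, -0.067, 0.998, 0.0]
wrist_force: [0.4, 0.2, 0.3]
finger_gap: 0.0852
clock: 33.27
tcp_pos: [0.5117, 0.009, 0.2191]
orientation: [0.001, -0.067, 0.998, -0.0]
wrist_force: [0.1, 0.4, -0.1]
finger_gap: 0.0855
clock: 33.52
tcp_pos: [0.5115, 0.0091, 0.2193]
orientation: [0.001, -0.066, 0.998, 0.0]
wrist_force: [-0.1, 0.8, -0.1]
finger_gap: 0.0855
top tray 649 0.0631 slope [-0.001 -0.006] [ 503.6 -398. ] [150.9  58.1] 6.1
top bin 682 0.0638 slope [-0.005  0.026] [457.  366.7]
[... 2272 characters left out ...]
2(8), np.int32(196)), np.int32(195)), ((np.int32(214), np.int32(186)), np.int32(33)), ((np.int32(372), np.int32(215)), np.int32(1197)), ((np.int32(300), np.int32(209)), np.int32(66)), ((np.int32(149), np.int32(235)), np.int32(3492)), ((np.int32(22), np.int32(216)), np.int32(116)), ((np.int32(307), np.int32(245)), np.int32(1358)), ((np.int32(256), np.int32(233)), np.int32(456)), ((np.int32(319), np.int32(232)), np.int32(34)), ((np.int32(210), np.int32(271)), np.int32(1932)), ((np.int32(225), np.int32(244)), np.int32(31))]
t 33.62 tcp [0.5114 0.0101 0.2193] head -172.27 tilt [ 0.002  0.    -1.   ] gap 0.0852 F [-0.25  0.21  0.08] M [-0.032  0.028 -0.011] q [-0.14  0.19 -0.14  1.23  0.   -0.27]
```

View pics/end.png

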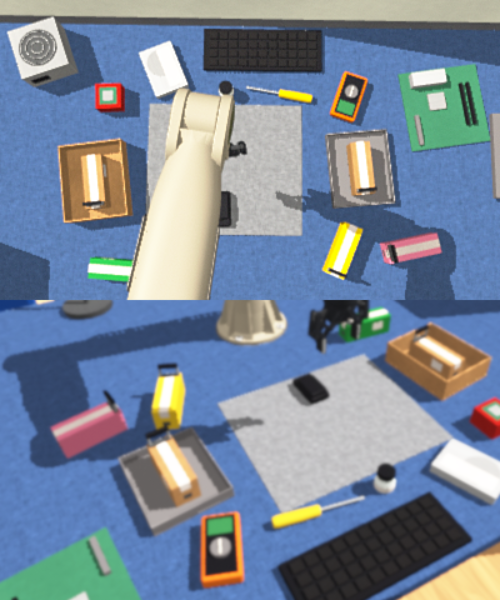

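Both cartons stand flat in their places, in the tray at (362,165) and the bin at (95,180) in the upper half of the picture. The bystanders are unmoved and the arm is clear, so I hand in.

```bash
python3 -c "
from workcell import env
print(env.hand_in())"
```

```text
the job is handed in; nothing more can be done
None
```

The job is done and handed in at about 34 s. The full carton (right) is in the grey tray and the empty one (left) is in the cardboard box.

- **Weighing:** I tipped the left carton first, then the right, each about 17 mm at the bail, and held each about 1 s. The left pulled about 1.2 N (empty) and the right about 3.8 N (full). Lifted clear, the right weighed about 8 N and the left about 1.5 to 2 N, which agrees.
- **Placing:** I carried each across its width and lowered it about 1 mm at a time until the floor took the load. Then I released it and rose straight up.
- **Final checks, tray:** the carton's top is at 0.063–0.064 m, as expected for standing on the floor. The top camera shows it level (slope under 0.01). The scene camera's fit gave a slope of about 0.02, probably noise.
- **Final checks, bin:** the carton's top is at 0.064–0.066 m, as expected. The flatness fit there failed because it picked up the bin's rim, so I judged level from the picture and the clean touchdown.
- **Everything else:** the bystanders and look-alikes look unmoved by eye. The image difference also picked up arm and shadow changes, so it proved nothing. The arm ended clear of everything.

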